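# Load a walnut bag base into the drill jig and clip the template home

### The arm

A 6-joint arm with a two-finger parallel gripper is mounted at the origin on a cart in front of the work surface, level with it; the furniture and walls round the work are solid. World frame = base frame: x ahead of the robot, y to its left, z up, the work surface at z = 0. Lengths are in mm, angles in rad, forces in N, time in s.
With the tool pointing down it reaches from about 350 to 975 mm from the base axis. Payload 7.1 kg.
Tool frame: the origin (TCP) lies on the mounting face of the last link; the fingertips stand 182 mm ahead of it and the grasp point (between the pads) lies 163 mm ahead of it (ctrl.tip_reach is the distance from the TCP to the fingertips, in mm); z points along the fingers, y is the direction in which the jaws open and shut (so a half turn about z gives the same grasp; the last joint's range is limited). The gripper opens to 88 mm and grips with 3 to 60 N. Pads are 20 mm wide; open, the fingers measure 115 mm over their backs; the gripper's body (75 mm by 178 mm) begins 61 mm behind the grasp point.
Start: joints at [1.262, 0.423, 1.63, -0, 1.089, -0.019], TCP at [178.569, 598.932, 404.675] pointing down, gripper open.
Joint ranges: [-3, 3], [-0.9, 2.11], [0.09, 2.58], [-1.31, 4.45], [0.11, 2.69], [-2.54, 2.54]. Speed limits (rad/s): [2.39, 2.39, 3.01, 3.14, 3.14, 3.14].

### API

Orientations are given as a rotation vector (axis times angle).
In Python, from workcell import ctrl gives the robot as it stands.
- The arm moves only by the tool jog_arm, never from a script. Its argument "steps" is a list that holds one entry, the list of rows, each a list of 7 numbers: the shift along the tool's x, y, z in m, then the turn, a rotation vector about the tool's x, y, z in degrees, then the gripper's target within -1 to 1 (shut at 1, half-way at 0, fully open at -1). A call has 1 to 20 rows; each row shifts and turns the commanded pose from where the row before left it, along the tool's axes as they then stand; what a row does not reach is not made up. A row lasts 1/12 s, in which the tool goes at most 41.7 mm and 7.16 degrees, less where a joint would pass 70% of its speed; a pose out of reach is approached as far as the arm can. A call is refused whole if a number of a shift passes 0.0417 or a number of a turn 7.16, either way. A call with a gripper value outside its range is refused whole. The fingers move at their own pace and stop on an object; the grip force is fixed at half the most. Time passes only in rows, so rows that do not move let the fingers close. It gives the time, the measured TCP pose, the force and the opening at its end, in the units of the state.
- ctrl.get_obs(): the state, without advancing time (a new reading comes with each control period).
- ctrl.get_image(name): name is "side" or "top"; returns the picture (420x560x3 uint8, red, green, blue); there is no depth.
- ctrl.camera_info(name): a dict with "fx", "fy", "cx", "cy" (pixels), "dist" ([k1, k2, p1, p2, k3] as OpenCV has them; the pictures are not rectified), "origin" and "attitude" of the camera in the world. Camera axes: x right, y down, z forward; pixel columns grow to the right and rows downward; lengths in mm; the calibration is good to about 2 mm. A picture is of the moment at which its call begins. camera_info takes no time and is no camera call.
- ctrl.close_job(): hands the job in, once; it reports no verdict.
Trained networks look in the newest picture that a camera, given by its name, has taken for a name from the list of things; names that differ only in an ending like _2 or _b are one class to them, and where a whole thing is asked for, a point or a joint stands for the part that bears it (a point fixed in the world has none). Each returns a list of dicts, best first, with "p" (0 to 1); they miss things now and then, are a little off and sometimes report something else, mostly with a low value. They report only what shows in the picture. A call takes as long as a camera call. They do not tell look-alikes from the thing itself.
- ctrl.look_for(thing, camera): "bbox" ([left, top, right, bottom] in pixels, round what is visible of it).
- ctrl.trace(thing, camera): "pixels" (420x560 bool, what is visible of it) and "bbox" ([left, top, right, bottom] in pixels, round what is visible of it).
- ctrl.landmark_of(thing, camera): "uv" ([column, row] in pixels: a listed point, or the origin of a listed thing).
The state is a dict: "t": time; "qpos": joint angles; "qvel": joint speeds; "joint_torque": joint torques, N m; "ee_pos": TCP position; "orientation": TCP orientation; "ft_force": force on the tool from outside, world axes, zero at the start; "moment": the same for the moment, N m; "width": finger opening in mm.
Only numpy, scipy, OpenCV 4.12 (cv2) and the standard library are available. Lean on these libraries where they do the work, as an engineer would, in place of code of your own. Each camera call takes 0.05 s, during which the arm holds its last target.

### The job

Change over the drill jig: take the drilled walnut bag base off the jig's two pins and lay it flat on the blue stand, then put the new, undrilled base on the pins, flat on the rail. Hang the aluminium drill template over the same two pins on top of it and press it down until both red-tabbed spring clips have snapped over its ends and it lies flat on the board. Leave the tin, brass weight, tape roll and blue spool where they are.

Things in the scene. Friction and masses are not known exactly. Their poses are not given: they have to be found in the camera images.
- jig: Drill jig fixed on the bench: grey base 204 x 100 x 12 mm, along its middle a raised aluminium rail 136 mm long (x), 34 mm wide, top 34 mm above the jig's underside; boards overhang the rail 7 mm at each side, so fingers can pass down there. Two upright steel pins stand on the rail. Origin: centre of the underside (about 3 mm above the worktop); x along the length through both pins, z up.
- jig_seat (a point): Point midway between the two pins on the rail's top face, where the middle of a board's underside belongs; axes as the jig's. The pins, diameter 10 mm, stand 48 mm either side of it along x and rise 36 mm above the rail top: straight for 28 mm, then a tapered nose down to 3 mm across.
- clip_a (a joint): Sprung clip at the jig's -x end, hinged at its foot: rad, 0 = upright (it returns there by itself), grows when pushed outwards. Its nose overlaps the template's end 3 mm, 1.5 mm above the seated template's top. Above the nose is a 25-degree ramp and a red tab, top 33 mm above the rail. A template laid on the pins rests on both ramps, about 15 mm too high; 9 to 17 N downward in all drive it past both noses.
- clip_b (a joint): The same sprung clip at the jig's +x end. The noses are 145 mm apart: a board passes between them without touching. As the template is pressed home each clip swings out about 0.1 rad and then snaps back to 0 over the template's end.
- drilled_board: Finished walnut bag base with six small drilled holes, 136 x 48 x 9 mm, about 0.05 kg, with two 12 mm through holes 48 mm either side of the middle along its length. It lies on the jig's rail over the pins at the start. Origin: centre of the underside; x along its length, z up. To be gripped across its 48 mm width.
- new_board: New walnut bag base, undrilled but for the same two 12 mm through holes 48 mm either side of the middle; 136 x 48 x 9 mm, about 0.05 kg, lying on the worktop. Origin: centre of the underside; x along its length, z up. Either way round is right.
- template: Aluminium drill template 151 x 54 x 6 mm, about 0.2 kg, with six dark bushes and two 12 mm through holes 48 mm either side of the middle along its length, lying on the worktop. A black bow handle stands on its middle. Centre of mass near the middle. Origin: centre of the plate's underside; x along its length, z up. Either way round is right.
- template_grip (a point): Middle of the template's black handle bar, 36 mm above the plate's underside (24 mm clear below the bar). The bar is 72 mm long (x), 16 mm wide (y), 12 mm high, on two feet whose inner faces are 44 mm apart. Grip it across y. Axes as the template's.
- blue_stand: Upturned blue tray, fixed, used as stand for finished boards: flat top 144 (x) x 198 (y) mm, 22 mm above its underside. Origin: centre of the underside, z up.
- needle_tin: Red lidded tin 77 x 113 x 39 mm, bystander; origin: centre of the underside.
- brass_weight: Brass weight, diameter 51, 68 mm high, bystander; origin: centre of the underside.
- masking_roll: Roll of brown paper tape lying flat, diameter 77, 19 mm high, bystander; origin: centre of the underside.
- blue_spool: Spool of light blue thread standing upright, diameter 55, 70 mm high, bystander; origin: centre of the underside.
Mind the look-alikes: they are no part of the job. What is shaped like the new_board but orange is not meant.

How it is judged (in metres and radians):
On the way, in this order (a step that is already met when the one before it is completed fails the run):
1. the drilled board lies flat on the blue stand, let go (z of drilled_board in the frame of blue_stand between 0.019 and 0.026 m and x of drilled_board in the frame of blue_stand between -0.06 and 0.06 m and y of drilled_board in the frame of blue_stand between -0.07 and 0.07 m and angle between drilled_board's own z axis and vertical below 0.08 rad and contact force between the fingers and drilled_board below 0.1 N), for 0.2 s.
2. the new board lies flat on the jig's rail, both pins through its holes (horizontal distance between new_board and jig_seat below 0.003 m and angle between the x axis of new_board and the x axis of jig, either way round below 0.04 rad and z of new_board in the frame of jig_seat between -0.0025 and 0.002 m and angle between new_board's own z axis and vertical below 0.04 rad), for 0.2 s.
3. the template lies flat on the new board, both pins through its holes, both clips sprung back over its ends (horizontal distance between template and jig_seat below 0.003 m and angle between the x axis of template and the x axis of jig, either way round below 0.04 rad and z of template in the frame of jig_seat between 0.0065 and 0.011 m and angle between template's own z axis and vertical below 0.04 rad and value of joint each of clip_a, clip_b below 0.03 rad), for 0.2 s.
At the end, for the whole second after the job is handed in: Drilled board flat on the blue stand, middle within 60 mm (x) and 70 mm (y) of its; new board on the rail and template on it, each within 3 mm and 0.04 rad of the jig's middle and line, 2 mm of seated height; both clips below 0.03 rad; all at rest and released (all of step 1 and all of step 2 and all of step 3 and linear speed of each of drilled_board, new_board, template below 0.02 m/s); the robot touches nothing.
It fails at once if the red needle tin is pushed more than 30 mm (distance of needle_tin from where it was at the start of the episode above 0.03 m).
It fails at once if the brass weight is pushed more than 30 mm (distance of brass_weight from where it was at the start of the episode above 0.03 m).
It fails at once if the roll of tape is pushed more than 30 mm (distance of masking_roll from where it was at the start of the episode above 0.03 m).
It fails at once if the blue thread spool is pushed more than 30 mm (distance of blue_spool from where it was at the start of the episode above 0.03 m).
It also fails if it takes over 72 s, if anything falls off the work surface, if the arm or the gripper's body presses on something with over 40 N, if the wrist force passes 120 N, or if a joint passes its speed limit or range.

## Working session

There is one attempt and no reset: what is moved stays moved. The work goes in short steps, Python scripts to look and compute and a tool call to move; the robot and the scene stay as the last step left them, time stands still between calls to the robot, and variables do not carry over. Pictures are saved under pics/ and viewed, and the job is handed in when it is done.

Besides the shell and the picture viewer there is one more tool, called after "Request:" as name(argument=value, ...), one argument or row to a line, values as JSON. jog_arm: Moves the arm, as the interface text tells. Its arguments: {"type":"object","properties":{"steps":{"type":"array"}},"required":["steps"]}

```bash
mkdir -p pics; ls
python3 - <<'E'
from workcell import ctrl
import cv2
print(ctrl.get_obs())
for n in("side","top"):
    print(n,ctrl.camera_info(n))
    cv2.imwrite(f"pics/{n}0.png",cv2.cvtColor(ctrl.get_image(n),cv2.COLOR_RGB2BGR))
E
```

```text
pics
{'t': 0.0, 'qpos': array([ 1.26202992e+00,  4.23873235e-01,  1.63068453e+00, -3.42564904e-05,
        1.08858455e+00, -1.89865928e-02]), 'qvel': array([-0.00110854, -0.00068424,  0.00268761, -0.00185234, -0.0002686 ,
       -0.00098489]), 'joint_torque': array([ 1.83845172e-03, -5.44624329e+01, -2.73661655e+01,  6.44213799e-02,
        2.27613637e-02, -1.13719159e-04]), 'ee_pos': array([178.47646889, 598.69070066, 403.88339866]), 'orientation': array([-4.53537075e-01, -3.10845658e+00,  2.40918910e-03]), 'ft_force': array([ 0.10125016, -0.28818503,  0.127939  ]), 'moment': array([ 0.00167961,  0.01966541, -0.02250553]), 'width': 87.89674556788748}
side {'fx': 450.7503139607979, 'fy': 450.7503139607979, 'cx': 282.5782415201496, 'cy': 212.09793780040582, 'dist': array([0.0244875, 0.       , 0.       , 0.       , 0.       ]), 'origin': array([ 476.55018609, -896.60434933,  862.66552415]), 'attitude': array([-2.19884136,  0.03676056, -0.01898207])}
top {'fx': 472.58994764452984, 'fy': 472.58994764452984, 'cx': 286.0494427150449, 'cy': 205.72966317577672, 'dist': array([-0.12753457,  0.        ,  0.        ,  0.        ,  0.        ]), 'origin': array([ 301.66963093,  180.45225881, 1614.29862592]), 'attitude': array([-2.17133641,  2.1248861 , -0.14646453])}
```

View pics/side0.png

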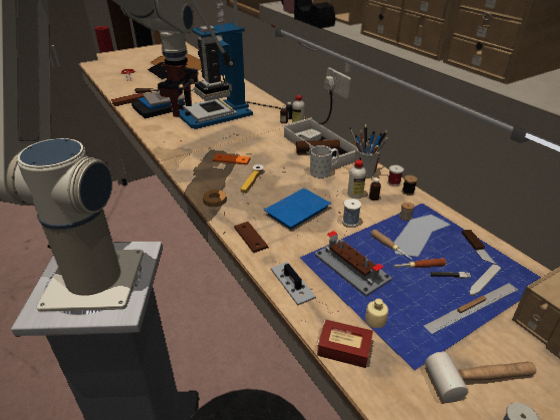

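View pics/top0.png

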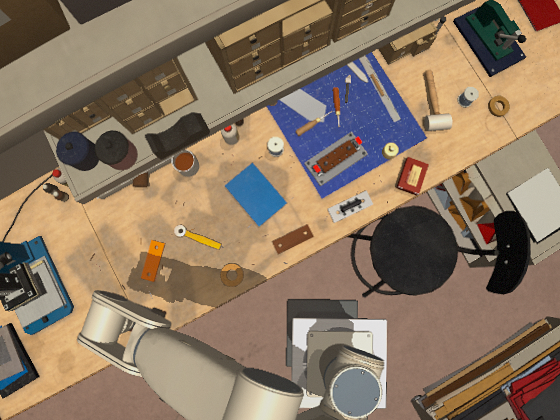

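```bash
cat > h.py <<'E'
import numpy as np, cv2
from scipy.spatial.transform import Rotation as R
from workcell import ctrl
C={n:ctrl.camera_info(n) for n in("side","top")}
def KM(c): return np.array([[c['fx'],0,c['cx']],[0,c['fy'],c['cy']],[0,0,1.]])
def proj(n,P):
    c=C[n]; Rm=R.from_rotvec(c['attitude']).as_matrix()
    rv=cv2.Rodrigues(Rm.T)[0]; t=-Rm.T@c['origin']
    return cv2.projectPoints(np.asarray(P,float).reshape(-1,1,3),rv,t,KM(c),c['dist'])[0].reshape(-1,2)
def onplane(n,uv,z):
    c=C[n]; u=cv2.undistortPoints(np.asarray(uv,float).reshape(-1,1,2),KM(c),c['dist']).reshape(-1,2)
    d=np.c_[u,np.ones(len(u))]@R.from_rotvec(c['attitude']).as_matrix().T
    o=c['origin']; s=(z-o[2])/d[:,2]; return o+d*s[:,None]
def snap(n,fn,crop=None,scale=1):
    im=cv2.cvtColor(ctrl.get_image(n),cv2.COLOR_RGB2BGR); np.save(f"pics/{fn}.npy",im)
    if crop: x0,y0,x1,y1=crop; im=im[y0:y1,x0:x1]
    cv2.imwrite(f"pics/{fn}.png",cv2.resize(im,None,fx=scale,fy=scale,interpolation=cv2.INTER_CUBIC)); 
def rows(*a): pass
E
python3 - <<'E'
from h import *
H=dict(jig=3,jig_seat=37,clip_a=50,clip_b=50,drilled_board=37,new_board=0,template=0,template_grip=36,blue_stand=0,needle_tin=0,brass_weight=0,masking_roll=0,blue_spool=0)
for n in("side","top"):
    ctrl.get_image(n)
    for k,z in H.items():
        for f in("landmark_of","look_for"):
            r=getattr(ctrl,f)(k,n)
            for d in r[:3]:
                if f=="landmark_of": print(n,k,round(d['p'],2),np.round(d['uv'],1),onplane(n,[d['uv']],z)[0].round(0))
                else: print("     bbox",round(d['p'],2),np.round(d['bbox'],0))
print(ctrl.get_obs()['t'])
E
```

```text
side jig 0.98 [351.7 266.3] [700.  23.   3.]
     bbox 0.73 [316. 233. 393. 298.]
side jig_seat 0.59 [350.5 257.1] [694.  24.  37.]
     bbox 0.8 [314. 231. 391. 298.]Traceback (most recent call last):
  File "<stdin>", line 7, in <module>
ValueError: it knows: blue_spool, blue_stand, brass_weight, drilled_board, jig, jig_seat, masking_roll, needle_tin, new_board, template, template_grip
```

Run:
```python
import cv2
s=cv2.imread("pics/side0.png");t=cv2.imread("pics/top0.png")
cv2.imwrite("pics/sc.png",cv2.resize(s[180:380,210:410],None,fx=3,fy=3,interpolation=cv2.INTER_CUBIC))
cv2.imwrite("pics/tc.png",cv2.resize(t[120:270,220:420],None,fx=4,fy=4,interpolation=cv2.INTER_CUBIC))
```

```text
(no output)
```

View pics/sc.png

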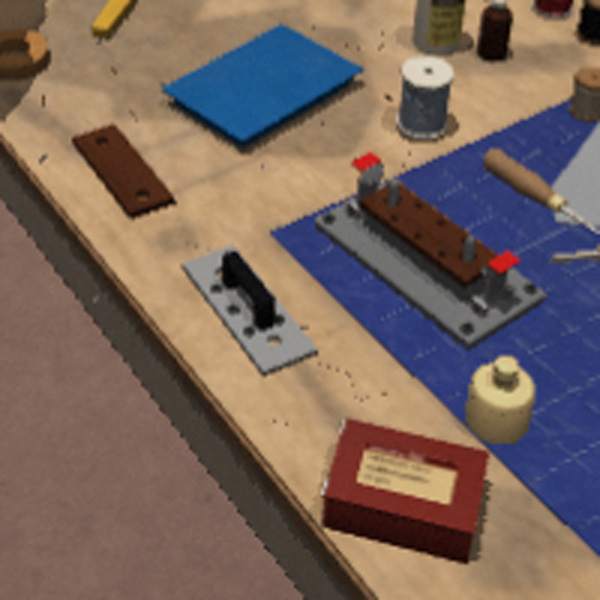

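View pics/tc.png

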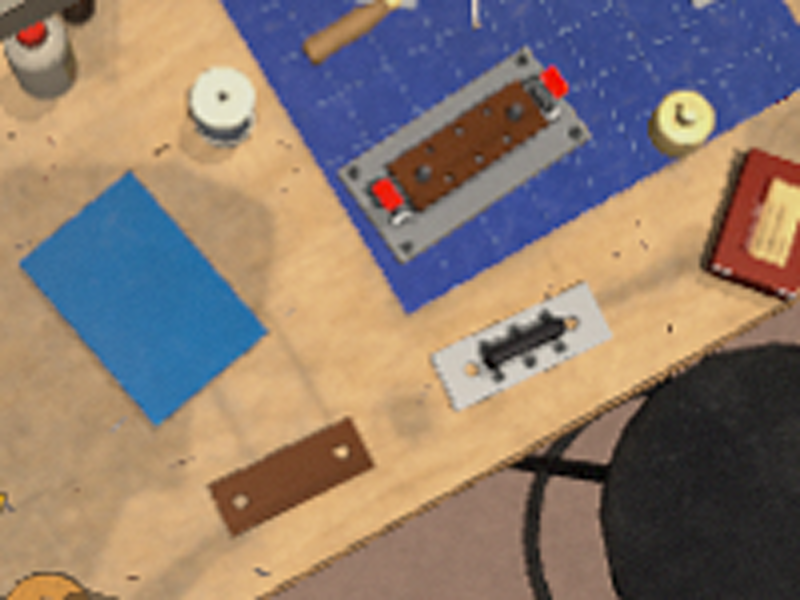

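Run:
```python
from h import *
import pickle
H=dict(jig=3,jig_seat=37,drilled_board=37,new_board=0,template=0,template_grip=36,blue_stand=0,needle_tin=0,brass_weight=0,masking_roll=0,blue_spool=0)
M={}
for n in("side","top"):
    im=ctrl.get_image(n); np.save(f"pics/{n}_rgb.npy",im)
    for k,z in H.items():
        r=ctrl.landmark_of(k,n)
        for d in r[:3]: print(n,k,round(d['p'],2),np.round(d['uv'],1),onplane(n,[d['uv']],z)[0].round(0))
        if k in("jig","drilled_board","new_board","template","blue_stand"):
            M[n,k]=ctrl.trace(k,n)
            for d in M[n,k][:3]: print("     mask",round(d['p'],2),np.round(d['bbox'],0),d['pixels'].sum())
pickle.dump(M,open("masks.pkl","wb"))
print(ctrl.get_obs()['t'])
```

```text
side jig 0.67 [350.8 267.2] [697.  20.   3.]
side jig 0.55 [375.7 317.9] [ 729. -162.    3.]
side jig 0.34 [212.1 199.1] [281. 369.   3.]
     mask 0.75 [317. 234. 392. 299.] 1512
     mask 0.34 [331. 244. 374. 275.] 573
side jig_seat 0.62 [347.9 255.6] [687.  30.  37.]
side drilled_board 0.62 [351.2 258.6] [695.  17.  37.]
side drilled_board 0.52 [341.8 348.6] [ 628. -275.   37.]
     mask 0.57 [329. 241. 375. 278.] 580
side new_board 0.85 [231.  159.1] [328. 647.   0.]
side new_board 0.66 [249.5 237.8] [412. 162.   0.]
side new_board 0.59 [377.8 318.8] [ 735. -162.    0.]
     mask 0.81 [213. 154. 249. 168.] 267
     mask 0.57 [233. 221. 269. 253.] 495
     mask 0.87 [273. 263. 312. 303.] 813
side template_grip 0.81 [295.1 271.5] [539. -27.  36.]
side blue_stand 0.68 [296.1 211.3] [561. 293.   0.]
     mask 0.72 [264. 189. 330. 231.] 1490
side needle_tin 0.73 [342.1 344.6] [ 637. -236.    0.]
side needle_tin 0.28 [292.3 273.1] [534.   5.   0.]
side brass_weight 0.82 [375.4 317.7] [ 730. -159.   -0.]
side masking_roll 0.71 [213.8 198.7] [286. 375.   0.]
side masking_roll 0.18 [376.8
[... 529 characters left out ...]
. 280.] 564
     mask 0.75 [272. 226. 315. 254.] 592
     mask 0.41 [327. 194. 370. 226.] 670
top template 0.61 [346.6 206.4] [529. -22.   0.]
     mask 0.69 [329. 192. 371. 223.] 706
     mask 0.33 [400. 156. 428. 193.] 779
top template_grip 0.95 [350.8 205.1] [529. -32.  36.]
top template_grip 0.45 [229.  276.3] [282. 371.  36.]
top blue_stand 0.87 [252.6 193.5] [567. 304.   0.]
     mask 0.78 [226. 163. 287. 223.] 1956
top needle_tin 0.79 [412.1 177. ] [ 639. -253.    0.]
top brass_weight 0.57 [389.6 151.9] [ 727. -174.    0.]
top masking_roll 0.87 [229.8 273.3] [291. 373.   0.]
top masking_roll 0.25 [385.5 149.6] [ 735. -160.    0.]
top blue_spool 0.76 [274.7 150.2] [723. 231.   0.]
2.05
```

```bash
cat > fit.py <<'E'
from h import *
from scipy.optimize import minimize
def box(x0,x1,y0,y1,z0,z1,g):
    """faces: (polygon3d, group). visible ones chosen by winding"""
    v=lambda *p: np.array(p,float)
    F=[]
    F.append((v([x0,y0,z1],[x1,y0,z1],[x1,y1,z1],[x0,y1,z1]),g+"T"))
    F.append((v([x0,y0,z0],[x1,y0,z0],[x1,y0,z1],[x0,y0,z1]),g+"S-"))
    F.append((v([x1,y1,z0],[x0,y1,z0],[x0,y1,z1],[x1,y1,z1]),g+"S+"))
    F.append((v([x1,y0,z0],[x1,y1,z0],[x1,y1,z1],[x1,y0,z1]),g+"E+"))
    F.append((v([x0,y1,z0],[x0,y0,z0],[x0,y0,z1],[x0,y1,z1]),g+"E-"))
    return F
def disc(x,y,z,r,g):
    a=np.linspace(0,2*np.pi,24,endpoint=False)
    return [(np.c_[x+r*np.cos(a),y+r*np.sin(a),np.full(24,z)],g)]
def cyl(x,y,z0,z1,r,g): # billboard hull handled as hull of points
    a=np.linspace(0,2*np.pi,16,endpoint=False)
    c=np.c_[x+r*np.cos(a),y+r*np.sin(a)]
    return [(np.r_[np.c_[c,np.full(16,z0)],np.c_[c,np.full(16,z1)]],"H"+g)]
S=8
def render(n,faces,pose,win):
    x,y,z,th=pose; c,s=np.cos(th),np.sin(th)
    o=C[n]['origin']; x0,y0,x1,y1=win; w,h=x1-x0,y1-y0
    L=np.zeros((h*S,w*S),np.uint8); names=["bg"]
    for P,g in faces:
        W=np.c_[x+c*P[:,0]-s*P[:,1], y+s*P[:,0]+c*P[:,1], z+P[:,2]]
        hull=g[0]=="H"
        if not hull:
            nrm=np.cross(W[1]-W[0],W[2]-W[1])
            if nrm@(o-W[0])<=0: continue
        uv=proj(n,W)
        q=((uv-[x0,y0]+0.5)*S-0.5)
        if hull: q=cv2.convexHull(q.astype(np.float32)).reshape(-1,2)
        if g not in names: names.append(g)
        cv2.fillPoly(L,[np.round(q*16).astype(np.int32)],names.index(g),shift=4)
    A=np.stack([cv2.resize((L==i).astype(np.float32),(w,h),interpolation=cv2.INTER_AREA) for i in range(len(names))],-1)
    return A,names
def cost(n,faces,pose,win,im):
    A,_=render(n,faces,pose,win)
    x0,y0,x1,y1=win; Y=im[y0:y1,x0:x1].reshape(-1,3).astype(float); A=A.reshape(-1,A.shape[-1])
    B=np.linalg.lstsq(A,Y,rcond=None)[0]
    r=np.abs(Y-A@B).sum(1); return np.minimum(r,120).mean()
def window(n,pose,r):
    x,y,z,_=pose
    uv=proj(n,[[x+dx,y+dy,z+10] for dx in(-r,r) for dy in(-r,r)])
    a=np.floor(uv.min(0)).astype(int);b=np.ceil(uv.max(0)).astype(int)
    return max(a[0],0),max(a[1],0),min(b[0],560),min(b[1],420)
def fit(faces,p0,z,ims,r,cams=("side","top")):
    wins={n:window(n,(p0[0],p0[1],z,0),r) for n in cams}
    f=lambda p:sum(cost(n,faces,(p[0],p[1],z,p[2]),wins[n],ims[n]) for n in cams)
    best=None
    for d in(-.08,0,.08):
        s=np.array([p0[0],p0[1],p0[2]+d]); sim=np.array([s,s+[8,0,0],s+[0,8,0],s+[0,0,.08]])
        q=minimize(f,s,method="Nelder-Mead",options=dict(initial_simplex=sim,xatol=.02,fatol=1e-4))
        q2=minimize(f,q.x,method="Nelder-Mead",options=dict(initial_simplex=q.x+np.array([[0,0,0],[3,0,0],[0,3,0],[0,0,.03]]),xatol=.02,fatol=1e-4))
        if best is None or q2.fun<best.fun: best=q2
    return best
BOARD=box(-68,68,-24,24,0,9,"b")+disc(48,0,9,6,"hole")+disc(-48,0,9,6,"hole")
TEMPL=box(-75.5,75.5,-27,27,0,6,"p")+disc(48,0,6,6,"hole")+disc(-48,0,6,6,"hole")+box(22,36,-8,8,6,30,"h")+box(-36,-22,-8,8,6,30,"h")+box(-36,36,-8,8,30,42,"h")
JIGB=box(-102,102,-50,50,0,12,"j")+box(-68,68,-17,17,12,34,"r")+box(-68,68,-24,24,34,43,"b")+cyl(-48,0,43,62,5,"pin")+cyl(48,0,43,62,5,"pin")
STAND=box(-72,72,-99,99,0,22,"s")
E
cat > f1.py <<'E'
from fit import *
ims={n:np.load(f"pics/{n}_rgb.npy") for n in("side","top")}
# initial angles from top mask via corners guess
for nm,F,p0,z,r in[("new",BOARD,(407,163,-1.0),0,95),("templ",TEMPL,(533,-10,-1.05),0,100),("jig",JIGB,(700,22,-1.0),3,125),("stand",STAND,(565,298,-1.0),0,140)]:
    # coarse angle search
    out=[]
    for cams in(("side","top"),("side",),("top",)):
        if cams==("side","top"):
            wins={n:window(n,(*p0[:2],z,0),r) for n in cams}
            a=min(np.arange(0,np.pi,.1),key=lambda t:sum(cost(n,F,(p0[0],p0[1],z,t),wins[n],ims[n]) for n in cams))
            st=(p0[0],p0[1],a)
        q=fit(F,st,z,ims,r,cams)
        print(nm,cams,q.x.round(2),round(q.x[2]*180/np.pi,2),round(q.fun,2))
        if cams==("side","top"):
            st=q.x
            for n in cams:
                im=ims[n][...,::-1].copy();x0,y0,x1,y1=wins[n]
                big=cv2.resize(im[y0:y1,x0:x1],None,fx=6,fy=6,interpolation=cv2.INTER_CUBIC)
                x,y,th=q.x;c,s=np.cos(th),np.sin(th)
                for P,g in F:
                    W=np.c_[x+c*P[:,0]-s*P[:,1], y+s*P[:,0]+c*P[:,1], z+P[:,2]]
                    uv=proj(n,W);
                    cv2.polylines(big,[np.round((uv-[x0,y0]+.5)*6-.5).astype(int)],True,(0,255,0),1)
                out.append(big)
    hh=max(o.shape[0] for o in out); 
    o=np.hstack([cv2.copyMakeBorder(o,0,hh-o.shape[0],0,0,cv2.BORDER_CONSTANT) for o in out])
    k=min(1,800/o.shape[1],600/o.shape[0]); cv2.imwrite(f"pics/fit_{nm}.png",cv2.resize(o,None,fx=k,fy=k,interpolation=cv2.INTER_AREA))
E
time python3 f1.py
```

```text
new ('side', 'top') [413.97 164.01   2.05] 117.36 100.92
new ('side',) [414.28 164.45   2.04] 117.16 54.29
new ('top',) [413.59 163.84   2.05] 117.73 40.71
templ ('side', 'top') [530.54 -32.5    2.03] 116.2 150.63
templ ('side',) [530.91 -32.16   2.03] 116.3 80.4
templ ('top',) [530.23 -33.42   2.02] 115.71 73.79
jig ('side', 'top') [697.41  17.92   2.19] 125.51 142.77
jig ('side',) [697.89  18.05   2.19] 125.52 73.31
jig ('top',) [696.76  17.97   2.19] 125.62 71.02
stand ('side', 'top') [554.36 295.74   2.3 ] 131.75 83.61
stand ('side',) [565.69 282.22   2.3 ] 131.57 42.68
stand ('top',) [554.33 295.63   2.3 ] 131.88 40.0
real	0m57.070s
user	2m0.670s
sys	0m0.224s
```

View pics/fit_jig.png

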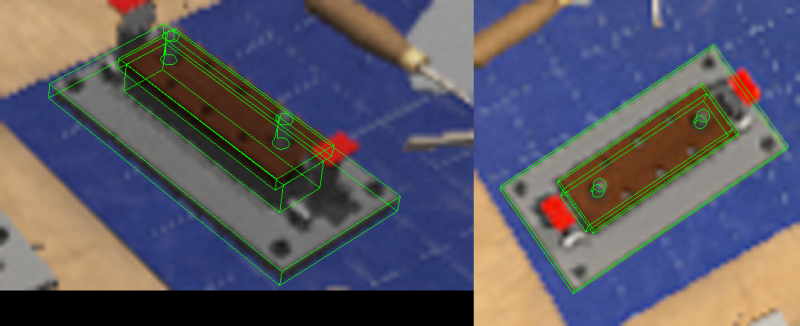

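View pics/fit_stand.png

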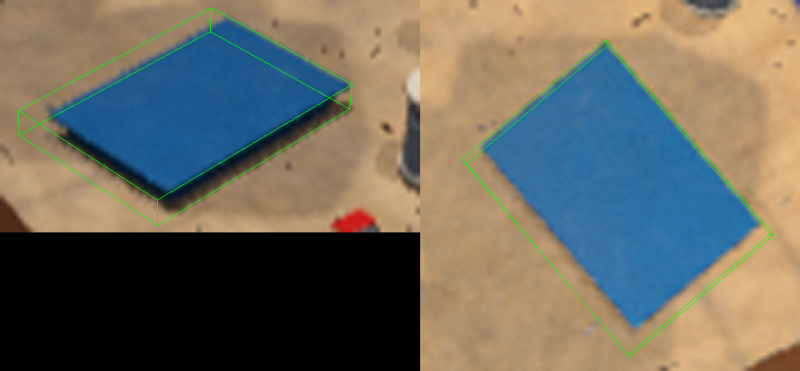

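View pics/fit_templ.png

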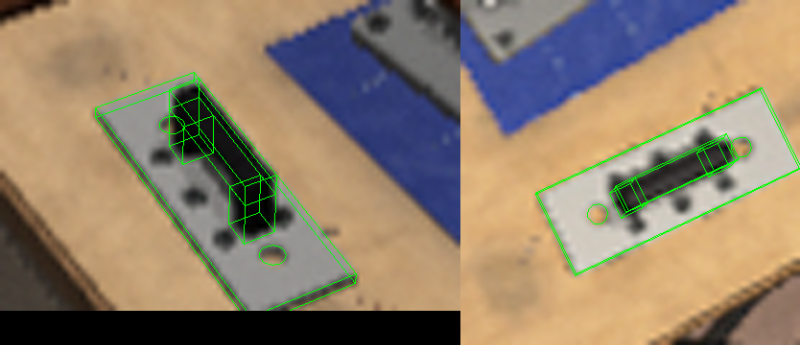

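View pics/fit_new.png

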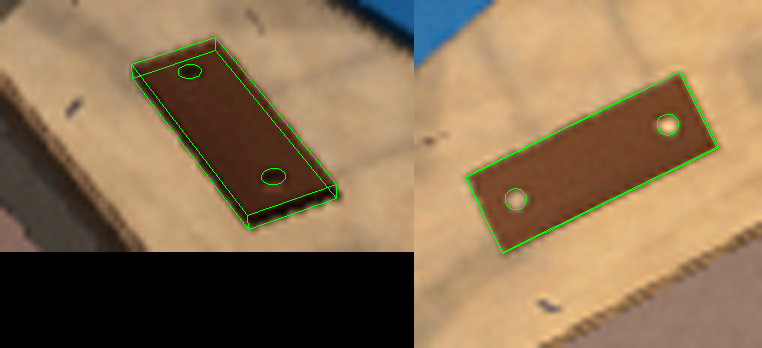

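```bash
cat >> h.py <<'E'
def plan(x,y,tipz,jaw):
    """grasp axis at x,y; fingertip height tipz; jaw = world angle deg of tool y"""
    o=ctrl.get_obs(); Rm=R.from_rotvec(o['orientation']).as_matrix(); p=o['ee_pos']
    cur=np.degrees(np.arctan2(Rm[1,1],Rm[0,1])); d=(jaw-cur+90)%180-90
    tgt=np.array([x,y,tipz+ctrl.tip_reach])
    dl=tgt-p
    print("t",round(o['t'],2),"tip",(p+Rm[:,2]*ctrl.tip_reach).round(1),"jaw",round(cur,2),"tilt",(Rm[:2,2]*1000).round(1),"q6",o['qpos'][5].round(2),"w",round(o['width'],1),"F",o['ft_force'].round(1))
    print("tool shift now (mm)",(Rm.T@dl).round(2)," turn about tool z (deg)",round(-d,2), "norm",round(np.linalg.norm(dl)))
    c=R.from_euler('z',d,degrees=True).as_matrix()@Rm
    print("tool shift after turn",(c.T@dl).round(2))
E
python3 - <<'E'
from fit import *
plan(697.4,17.9,120,35.5)
ims={n:np.load(f"pics/{n}_rgb.npy") for n in("side","top")}
best=None
for a,b in((65,93),(68,96),(72,99)):
    F=box(-a,a,-b,b,0,22,"s")
    for th in (2.3,2.25): 
        q=fit(F,(568,300,th),0,ims,140); print(a,b,q.x.round(2),q.fun.round(2))
E
```

```text
t 2.05 tip [178.6 598.9 222.7] jaw 73.4 tilt [-0. -0.] q6 -0.02 w 88.3 F [ 0.3 -0.1 -0.7]
tool shift now (mm) [-663.23 -408.52  102.67]  turn about tool z (deg) 37.9 norm 786
tool shift after turn [-774.3    84.98  102.65]
65 93 [562.98 294.11   2.3 ] 65.33
65 93 [562.97 293.98   2.29] 65.32
68 96 [559.16 294.33   2.29] 73.36
68 96 [559.16 294.67   2.29] 73.29
72 99 [554.78 295.3    2.29] 84.16
72 99 [554.35 295.23   2.3 ] 84.03
```

Request:
jog_arm(
  steps=[
    [[0,0,0,0,0,6.32,-1],[0,0,0,0,0,6.32,-1],[0,0,0,0,0,6.32,-1],[0,0,0,0,0,6.32,-1],[0,0,0,0,0,6.32,-1],[0,0,0,0,0,6.32,-1],[-0.015,0.0018,0.0015,0,0,0,-1],[-0.032,0.0035,0.004,0,0,0,-1],[-0.032,0.0035,0.004,0,0,0,-1],[-0.032,0.0035,0.004,0,0,0,-1],[-0.032,0.0035,0.004,0,0,0,-1],[-0.032,0.0035,0.004,0,0,0,-1],[-0.032,0.0035,0.004,0,0,0,-1],[-0.032,0.0035,0.004,0,0,0,-1],[-0.032,0.0035,0.004,0,0,0,-1],[-0.032,0.0035,0.004,0,0,0,-1],[-0.032,0.0035,0.004,0,0,0,-1],[-0.032,0.0035,0.004,0,0,0,-1]],
  ],
)

```text
t: 3.55
ee_pos: [425.2, 321.2, 359.1]
orientation: [1.433, 2.795, -0.0]
ft_force: [0.9, 0.9, 0.8]
width: 88.0
```

```bash
python3 -c "
from h import *
plan(697.4,17.9,120,35.5)"
```

```text
t 3.55 tip [425.3 321.1 177.1] jaw 35.7 tilt [ 0.1 -0.2] q6 0.0 w 88.0 F [0.9 0.9 0.8]
tool shift now (mm) [-405.09   44.03   57.14]  turn about tool z (deg) 0.2 norm 411
tool shift after turn [-404.93   45.47   57.14]
```

Request:
jog_arm(
  steps=[
    [[-0.032,0.0036,0.0045,0,0,0.2,-1],[-0.032,0.0036,0.0045,0,0,0,-1],[-0.032,0.0036,0.0045,0,0,0,-1],[-0.032,0.0036,0.0045,0,0,0,-1],[-0.032,0.0036,0.0045,0,0,0,-1],[-0.032,0.0036,0.0045,0,0,0,-1],[-0.032,0.0036,0.0045,0,0,0,-1],[-0.032,0.0036,0.0045,0,0,0,-1],[-0.032,0.0036,0.0045,0,0,0,-1],[-0.032,0.0036,0.0045,0,0,0,-1],[-0.032,0.0036,0.0045,0,0,0,-1],[-0.032,0.0036,0.0045,0,0,0,-1],[-0.015,0.0015,0.003,0,0,0,-1],[-0.006,0.0005,0,0,0,0,-1],[0,0,0,0,0,0,-1],[0,0,0,0,0,0,-1]],
  ],
)

```text
t: 4.88
ee_pos: [694.5, 19.4, 302.1]
orientation: [-1.442, -2.79, 0.0]
ft_force: [-0.1, -0.4, 0.6]
width: 87.8
```

```bash
python3 -c "
from h import *
plan(697.4,17.9,24,35.5)
snap('side','s1',(250,120,450,320),3)"
```

```text
t 4.88 tip [694.3  19.4 120.1] jaw 35.33 tilt [-1.   0.3] q6 -0.61 w 87.8 F [-0.1 -0.4  0.6]
tool shift now (mm) [-2.98  1.6  96.09]  turn about tool z (deg) -0.17 norm 96
tool shift after turn [-2.98  1.59 96.09]
```

View pics/s1.png

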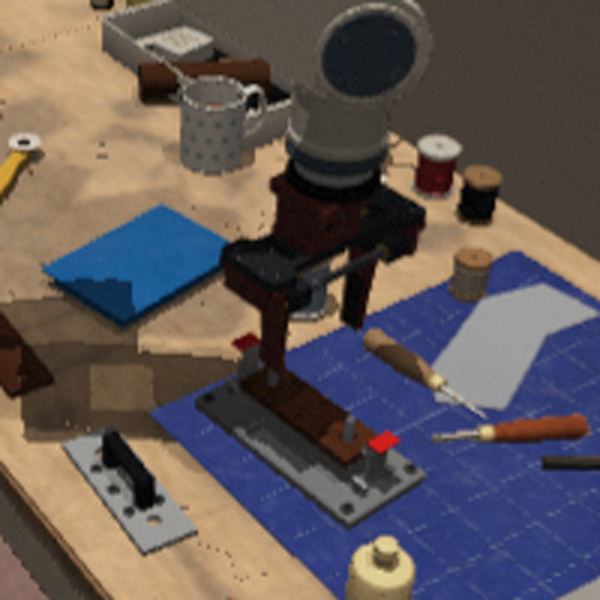

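Request:
jog_arm(
  steps=[
    [[-0.003,0.0016,0.01,0,0,-0.2,-1],[0,0,0.02,0,0,0,-1],[0,0,0.02,0,0,0,-1],[0,0,0.02,0,0,0,-1],[0,0,0.016,0,0,0,-1],[0,0,0.01,0,0,0,-1],[0,0,0,0,0,0,-1],[0,0,0,0,0,0,1],[0,0,0,0,0,0,1],[0,0,0,0,0,0,1],[0,0,0,0,0,0,1],[0,0,0,0,0,0,1],[0,0,0,0,0,0,1],[0,0,0,0,0,0,1]],
  ],
)

```text
t: 6.1
ee_pos: [698.4, 17.4, 206.7]
orientation: [1.439, 2.792, 0.001]
ft_force: [-0.3, 0.5, 2.6]
width: 47.4
```

```bash
python3 -c "
from h import *
plan(697.4,17.9,24,35.5)
snap('side','s2',(250,120,450,320),3)"
```

```text
t 6.1 tip [698.6  17.4  24.7] jaw 35.47 tilt [0.7 0. ] q6 -0.61 w 47.4 F [-0.3  0.5  2.6]
tool shift now (mm) [ 0.97 -0.57  0.68]  turn about tool z (deg) -0.03 norm 1
tool shift after turn [ 0.97 -0.57  0.68]
```

View pics/s2.png

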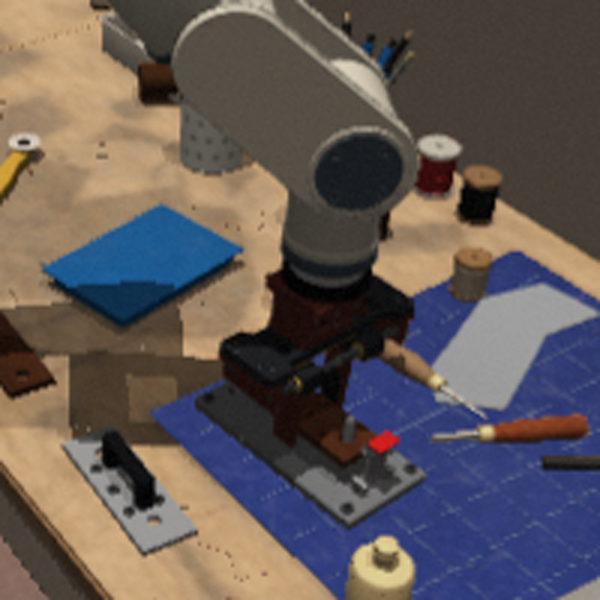

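Request:
jog_arm(
  steps=[
    [[0,0,0,0,0,0,-0.5],[0,0,0,0,0,0,-0.5],[0,0,-0.007,0,0,0,-0.5],[0,0,-0.0075,0,0,0,-0.5],[0,0,0,0,0,0,-0.5],[0,0,0,0,0,0,1],[0,0,0,0,0,0,1],[0,0,0,0,0,0,1],[0,0,0,0,0,0,1],[0,0,0,0,0,0,1]],
  ],
)

```text
t: 6.98
ee_pos: [698.4, 17.6, 220.6]
orientation: [1.439, 2.793, 0.0]
ft_force: [0.7, 0.8, -0.7]
width: 47.6
```

```bash
python3 -c "
from h import *
plan(563,294,100,-48.5+5)"
```

```text
t 6.98 tip [698.4  17.6  38.6] jaw 35.48 tilt [0.1 0.1] q6 -0.61 w 47.6 F [ 0.7  0.8 -0.7]
tool shift now (mm) [303.69  50.22 -61.42]  turn about tool z (deg) 78.98 norm 314
tool shift after turn [ 107.35 -288.47  -61.48]
```

Request:
jog_arm(
  steps=[
    [[0,0,-0.005,0,0,0,1],[0,0,-0.01,0,0,0,1],[0,0,-0.015,0,0,0,1],[0,0,-0.02,0,0,0,1],[0,0,-0.02,0,0,0,1],[0,0,-0.006,0,0,0,1],[0.015,0.0025,0,0,0,0,1],[0.03,0.005,0,0,0,0,1],[0.03,0.005,0,0,0,0,1],[0.03,0.005,0,0,0,0,1],[0.03,0.005,0,0,0,0,1],[0.03,0.005,0,0,0,0,1],[0.03,0.005,0,0,0,0,1],[0.03,0.005,0,0,0,0,1],[0.03,0.005,0,0,0,0,1],[0.03,0.005,0,0,0,0,1],[0.018,0.0025,0,0,0,0,1],[0,0,0,0,0,7,1],[0,0,0,0,0,7,1],[0,0,0,0,0,7,1]],
  ],
)

```text
t: 8.65
ee_pos: [561.5, 294.1, 295.5]
orientation: [-1.929, -2.478, 0.004]
ft_force: [-0.1, 0.2, -0.8]
width: 48.1
```

Request:
jog_arm(
  steps=[
    [[0,0,0,0,0,7,1],[0,0,0,0,0,7,1],[0,0,0,0,0,7,1],[0,0,0,0,0,7,1],[0,0,0,0,0,7,1],[0,0,0,0,0,7,1],[0,0,0,0,0,7,1],[0,0,0,0,0,7,1],[0,0,0,0,0,7,1],[0,0,0,0,0,0,1]],
  ],
)

```text
t: 9.48
ee_pos: [562.0, 293.4, 295.6]
orientation: [2.94, 1.106, -0.004]
ft_force: [0.4, 0.1, -0.6]
width: 47.5
```

```bash
python3 -c "
from h import *
plan(563,294,26,-48.5)
snap('side','s3',(200,80,400,280),3)
snap('top','t3',(200,100,400,250),4)"
```

```text
t 9.48 tip [561.6 293.2 113.6] jaw -48.76 tilt [-2.2 -1.1] q6 1.31 w 47.5 F [ 0.4  0.1 -0.6]
tool shift now (mm) [ 1.36  0.28 87.63]  turn about tool z (deg) -0.26 norm 88
tool shift after turn [ 1.36  0.29 87.63]
```

View pics/s3.png

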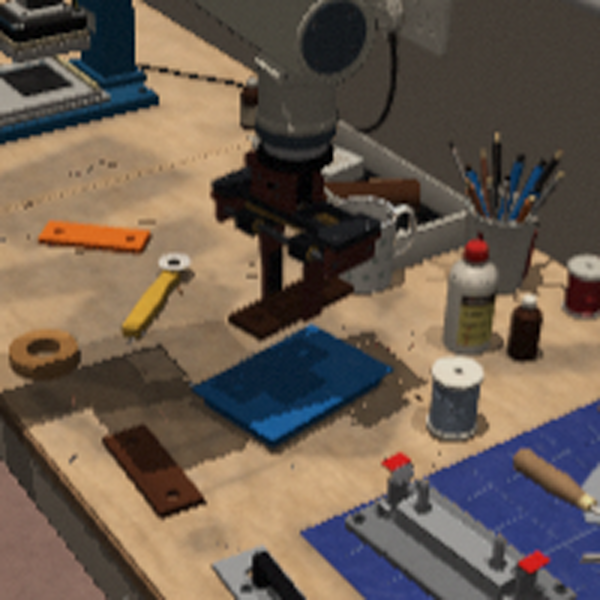

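Request:
jog_arm(
  steps=[
    [[0.0014,0,0.015,0,0,-0.26,1],[0,0,0.02,0,0,0,1],[0,0,0.02,0,0,0,1],[0,0,0.018,0,0,0,1],[0,0,0.01,0,0,0,1],[0,0,0.0035,0,0,0,1],[0,0,0.001,0,0,0,1],[0,0,0.001,0,0,0,1],[0,0,0,0,0,0,1]],
  ],
)

```text
t: 10.33
ee_pos: [564.6, 294.4, 208.8]
orientation: [-2.935, -1.12, -0.002]
ft_force: [-0.3, 0.7, -0.6]
width: 47.5
```

```bash
python3 -c "
from h import *
plan(563,294,24,-48.5)
"
```

```text
t 10.33 tip [564.8 294.5  26.8] jaw -48.24 tilt [1.1 0.6] q6 1.3 w 47.5 F [-0.3  0.7 -0.6]
tool shift now (mm) [-1.4  -0.78  2.82]  turn about tool z (deg) 0.26 norm 3
tool shift after turn [-1.41 -0.77  2.82]
```

Request:
jog_arm(
  steps=[
    [[0,0,0.001,0,0,0,1],[0,0,0.001,0,0,0,1],[0,0,0.001,0,0,0,1],[0,0,0,0,0,0,1]],
  ],
)

```text
t: 10.67
ee_pos: [564.2, 294.2, 205.4]
orientation: [-2.935, -1.119, -0.001]
ft_force: [0.0, 0.1, 0.2]
width: 47.5
```

Request:
jog_arm(
  steps=[
    [[0,0,0.0005,0,0,0,1],[0,0,0,0,0,0,1]],
  ],
)

```text
t: 10.83
ee_pos: [564.3, 294.2, 205.3]
orientation: [2.936, 1.119, 0.0]
ft_force: [-1.6, -0.6, 5.0]
width: 47.5
```

Request:
jog_arm(
  steps=[
    [[0,0,-0.0003,0,0,0,-0.6],[0,0,0,0,0,0,-0.6],[0,0,0,0,0,0,-0.6],[0,0,0,0,0,0,-0.6],[0,0,-0.01,0,0,0,-0.6],[0,0,-0.02,0,0,0,-1],[0,0,-0.03,0,0,0,-1],[0,0,-0.03,0,0,0,-1],[0,0,0,0,0,0,-1]],
  ],
)

```text
t: 11.58
ee_pos: [566.1, 295.1, 301.5]
orientation: [-2.935, -1.119, -0.015]
ft_force: [1.1, 1.2, 0.2]
width: 87.6
```

```bash
python3 -c "
from h import *
plan(414,164,60,27.4)
snap('side','s4',(200,80,400,280),3)"
```

```text
t 11.58 tip [567.7 295.9 119.5] jaw -48.27 tilt [8.5 4.3] q6 1.3 w 87.6 F [1.1 1.2 0.2]
tool shift now (mm) [-201.31   -3.56   57.63]  turn about tool z (deg) -75.67 norm 209
tool shift after turn [ -46.94 -195.52   58.57]
```

View pics/s4.png

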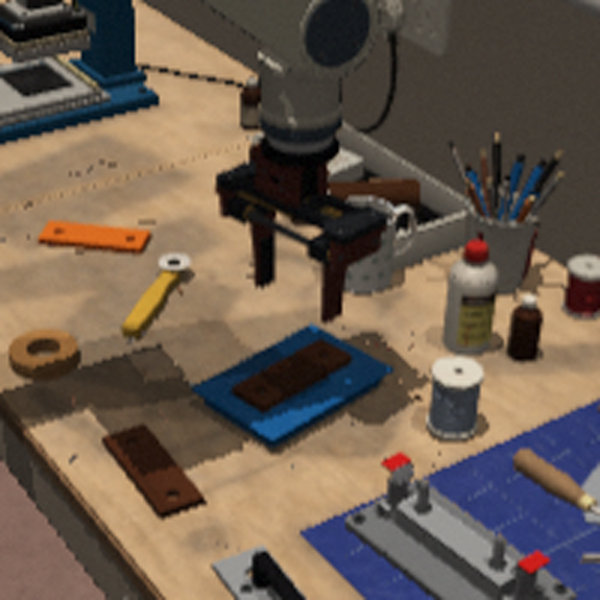

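Request:
jog_arm(
  steps=[
    [[0,0,0,0,0,-6.88,-1],[0,0,0,0,0,-6.88,-1],[0,0,0,0,0,-6.88,-1],[0,0,0,0,0,-6.88,-1],[0,0,0,0,0,-6.88,-1],[0,0,0,0,0,-6.88,-1],[0,0,0,0,0,-6.88,-1],[0,0,0,0,0,-6.88,-1],[0,0,0,0,0,-6.88,-1],[0,0,0,0,0,-6.88,-1],[0,0,0,0,0,-6.88,-1],[-0.0067,-0.028,0.008,0,0,0,-1],[-0.0067,-0.028,0.008,0,0,0,-1],[-0.0067,-0.028,0.008,0,0,0,-1],[-0.0067,-0.028,0.008,0,0,0,-1],[-0.0067,-0.028,0.008,0,0,0,-1],[-0.0067,-0.028,0.008,0,0,0,-1],[-0.0067,-0.028,0.008,0,0,0,-1],[0,0,0,0,0,0,-1],[0,0,0,0,0,0,-1]],
  ],
)

```text
t: 13.3
ee_pos: [410.5, 161.4, 238.3]
orientation: [-1.632, -2.682, 0.004]
ft_force: [1.9, 1.2, 1.0]
width: 87.9
```

```bash
python3 -c "
from h import *
plan(414,164,2.5,27.4)
"
```

```text
t 13.3 tip [410.  161.3  56.3] jaw 27.35 tilt [-2.9 -1. ] q6 -0.13 w 87.9 F [1.9 1.2 1. ]
tool shift now (mm) [ 0.66  4.42 53.77]  turn about tool z (deg) -0.05 norm 54
tool shift after turn [ 0.66  4.42 53.77]
```

Request:
jog_arm(
  steps=[
    [[0.0007,0.004,0.01,0,0,0,-1],[0,0,0.015,0,0,0,-1],[0,0,0.01,0,0,0,-1],[0,0,0.008,0,0,0,-1],[0,0,0,0,0,0,-1],[0,0,0,0,0,0,-1],[0,0,0,0,0,0,-1]],
  ],
)

```text
t: 13.88
ee_pos: [415.3, 164.9, 196.2]
orientation: [1.632, 2.685, 0.0]
ft_force: [0.2, -0.1, -0.6]
width: 87.9
```

```bash
python3 -c "
from h import *
plan(414,164,2,27.4)
snap('side','s5',(200,180,320,300),5)
"
```

```text
t 13.88 tip [415.3 164.9  14.2] jaw 27.42 tilt [0.2 0.1] q6 -0.13 w 87.9 F [ 0.2 -0.1 -0.6]
tool shift now (mm) [-0.22 -1.56 12.15]  turn about tool z (deg) 0.02 norm 12
tool shift after turn [-0.23 -1.56 12.15]
```

View pics/s5.png

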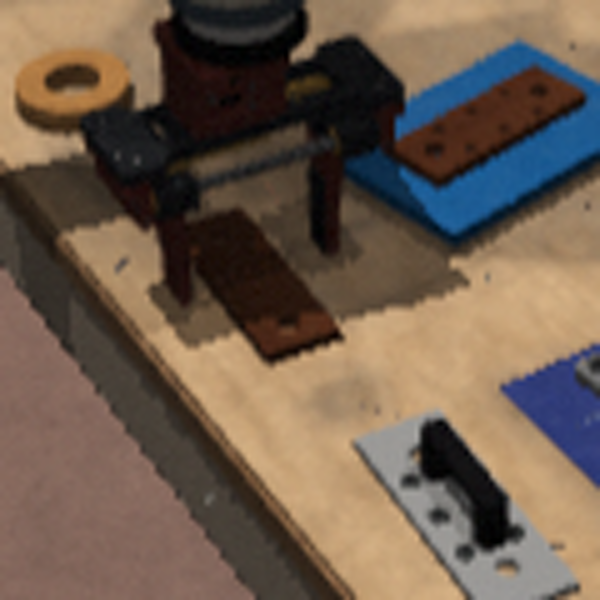

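Request:
jog_arm(
  steps=[
    [[0,-0.0015,0.006,0,0,0,-1],[0,0,0.004,0,0,0,-1],[0,0,0.002,0,0,0,-1],[0,0,0,0,0,0,-1],[0,0,0,0,0,0,-1],[0,0,0,0,0,0,1],[0,0,0,0,0,0,1],[0,0,0,0,0,0,1],[0,0,0,0,0,0,1],[0,0,0,0,0,0,1],[0,0,0,0,0,0,1],[0,0,0,0,0,0,1],[0,0,0,0,0,0,1]],
  ],
)

```text
t: 15.02
ee_pos: [413.8, 164.1, 184.0]
orientation: [1.632, 2.685, 0.0]
ft_force: [0.4, 0.5, 0.6]
width: 47.4
```

```bash
python3 -c "
from h import *
plan(697.4,17.9,100,35.5)
snap('side','s6',(200,180,320,300),5)
"
```

```text
t 15.02 tip [413.8 164.1   2. ] jaw 27.42 tilt [0.2 0.1] q6 -0.13 w 47.4 F [0.4 0.5 0.6]
tool shift now (mm) [-260.38  184.47  -97.91]  turn about tool z (deg) -8.08 norm 334
tool shift after turn [-283.73  146.03  -97.92]
```

Request:
jog_arm(
  steps=[
    [[0,0,-0.005,0,0,0,1],[0,0,-0.01,0,0,0,1],[0,0,-0.02,0,0,0,1],[0,0,-0.025,0,0,0,1],[0,0,-0.025,0,0,0,1],[-0.01,0.0075,-0.015,0,0,0,1],[-0.025,0.018,0,0,0,0,1],[-0.025,0.018,0,0,0,0,1],[-0.025,0.018,0,0,0,0,1],[-0.025,0.018,0,0,0,0,1],[-0.025,0.018,0,0,0,0,1],[-0.025,0.018,0,0,0,0,1],[-0.025,0.018,0,0,0,0,1],[-0.025,0.018,0,0,0,0,1],[-0.025,0.018,0,0,0,0,1],[-0.016,0.01,0,0,0,-4.1,1],[-0.005,0.003,0,0,0,-4,1],[0,0,0,0,0,0,1],[0,0,0,0,0,0,1],[0,0,0,0,0,0,1]],
  ],
)

```text
t: 16.73
ee_pos: [693.0, 21.5, 284.2]
orientation: [-1.44, -2.791, 0.001]
ft_force: [-1.1, 0.4, -0.5]
width: 47.6
```

```bash
python3 -c "
from h import *
plan(697.4,17.9,80,35.5)
"
```

```text
t 16.73 tip [692.8  21.5 102.3] jaw 35.42 tilt [-0.9  0.1] q6 -0.6 w 47.6 F [-1.1  0.4 -0.5]
tool shift now (mm) [-5.52  1.5  22.25]  turn about tool z (deg) -0.08 norm 23
tool shift after turn [-5.52  1.49 22.25]
```

Request:
jog_arm(
  steps=[
    [[-0.0055,0.0015,0.01,0,0,0,1],[0,0,0.01,0,0,0,1],[0,0,0,0,0,0,1],[0,0,0,0,0,0,1],[0,0,0,0,0,0,1]],
  ],
)

```text
t: 17.15
ee_pos: [698.0, 17.8, 263.5]
orientation: [-1.438, -2.792, 0.001]
ft_force: [-0.2, 0.4, -0.5]
width: 47.4
```

```bash
python3 -c "
from h import *
plan(697.4,17.9,80,35.5)
snap('side','s7',(290,180,420,310),5)
snap('top','t7',(290,100,410,200),6)
"
```

```text
t 17.15 tip [697.8  17.8  81.5] jaw 35.51 tilt [-1.  0.] q6 -0.61 w 47.4 F [-0.2  0.4 -0.5]
tool shift now (mm) [ 0.46 -0.41  1.48]  turn about tool z (deg) 0.01 norm 2
tool shift after turn [ 0.46 -0.41  1.48]
```

View pics/s7.png

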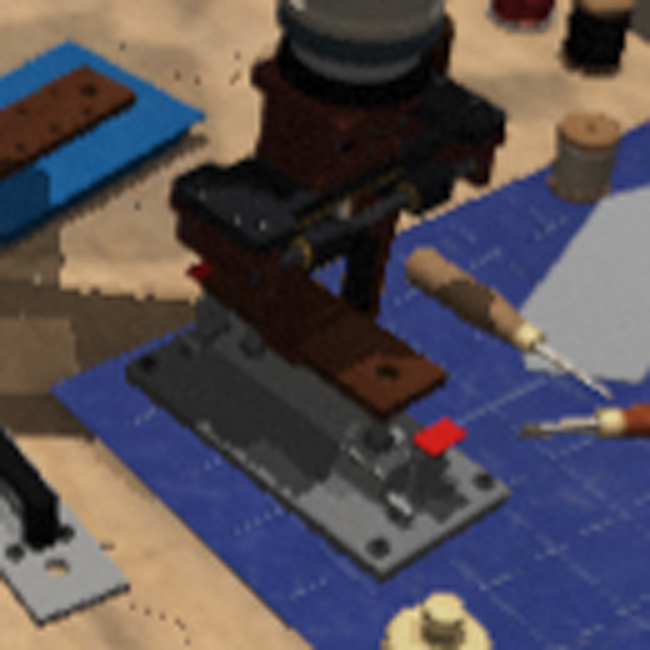

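View pics/t7.png

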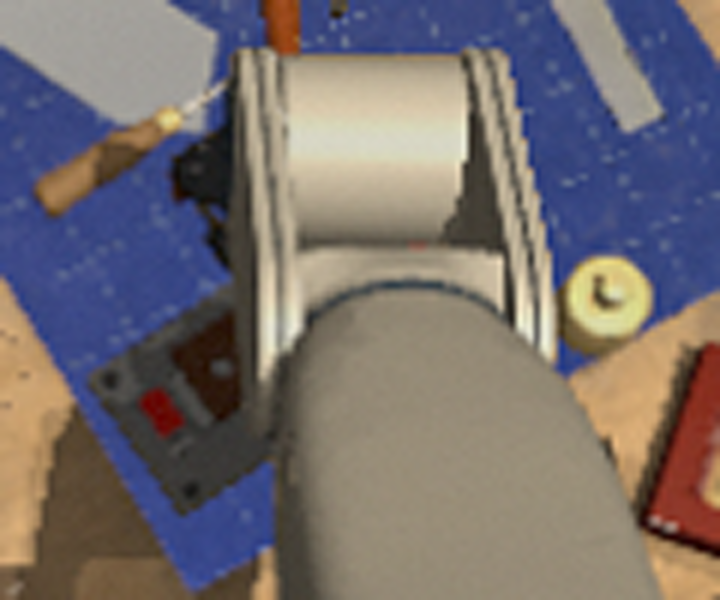

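Request:
jog_arm(
  steps=[
    [[0.0003,-0.0003,0.004,0,0,0,1],[0,0,0.003,0,0,0,1],[0,0,0.003,0,0,0,1],[0,0,0.003,0,0,0,1],[0,0,0.003,0,0,0,1],[0,0,0,0,0,0,1]],
  ],
)

```text
t: 17.75
ee_pos: [697.9, 18.0, 247.4]
orientation: [1.438, 2.793, 0.001]
ft_force: [1.4, 1.6, -2.4]
width: 47.3
```

```bash
python3 -c "
from h import *
plan(697.4,17.9,39,35.5)
"
```

```text
t 17.75 tip [698.   18.1  65.4] jaw 35.52 tilt [0.4 0.5] q6 -0.61 w 47.3 F [ 1.4  1.6 -2.4]
tool shift now (mm) [ 0.24 -0.51 26.41]  turn about tool z (deg) 0.02 norm 26
tool shift after turn [ 0.24 -0.51 26.41]
```

Request:
jog_arm(
  steps=[
    [[0,0,0.002,0,0,0,1],[0,0,0.002,0,0,0,1],[0,0,0.002,0,0,0,1],[0,0,0,0,0,0,1],[0,0,0,0,0,0,1]],
  ],
)

```text
t: 18.17
ee_pos: [698.0, 17.9, 241.9]
orientation: [1.438, 2.793, 0.001]
ft_force: [2.7, 4.1, -2.4]
width: 47.5
```

```bash
python3 -c "
from h import *
plan(697.4,17.9,39,35.5)
"
```

```text
t 18.17 tip [698.2  18.   59.9] jaw 35.51 tilt [0.8 0.4] q6 -0.61 w 47.5 F [ 2.7  4.1 -2.4]
tool shift now (mm) [ 0.34 -0.55 20.87]  turn about tool z (deg) 0.01 norm 21
tool shift after turn [ 0.34 -0.55 20.87]
```

Request:
jog_arm(
  steps=[
    [[-0.0001,0.0005,0.002,0,0,0,1],[0,0,0.003,0,0,0,1],[0,0,0.003,0,0,0,1],[0,0,0,0,0,0,1],[0,0,0,0,0,0,1]],
  ],
)

```text
t: 18.58
ee_pos: [698.3, 18.0, 233.4]
orientation: [-1.438, -2.793, -0.0]
ft_force: [2.6, 5.3, -1.6]
width: 47.7
```

```bash
python3 -c "
from h import *
plan(697.4,17.9,39,35.5)
"
```

```text
t 18.58 tip [698.2  18.1  51.4] jaw 35.52 tilt [-0.1  0.2] q6 -0.61 w 47.7 F [ 2.6  5.3 -1.6]
tool shift now (mm) [ 0.38 -0.78 12.41]  turn about tool z (deg) 0.02 norm 12
tool shift after turn [ 0.38 -0.78 12.41]
```

Request:
jog_arm(
  steps=[
    [[0.0004,0.0005,0.003,0,0,0,1],[0,0,0.003,0,0,0,1],[0,0,0.003,0,0,0,1],[0,0,0.002,0,0,0,1],[0,0,0,0,0,0,1],[0,0,0,0,0,0,1]],
  ],
)

```text
t: 19.08
ee_pos: [698.2, 18.3, 222.5]
orientation: [-1.438, -2.792, 0.001]
ft_force: [0.5, 1.0, -0.4]
width: 47.6
```

```bash
python3 -c "
from h import *
plan(697.4,17.9,39,35.5)
"
```

```text
t 19.08 tip [698.   18.3  40.5] jaw 35.51 tilt [-1.1 -0.2] q6 -0.61 w 47.6 F [ 0.5  1.  -0.4]
tool shift now (mm) [ 0.11 -0.9   1.5 ]  turn about tool z (deg) 0.01 norm 2
tool shift after turn [ 0.11 -0.9   1.5 ]
```

Request:
jog_arm(
  steps=[
    [[0,0,0.001,0,0,0,1],[0,0,0.0005,0,0,0,1],[0,0,0.0003,0,0,0,1],[0,0,0,0,0,0,1]],
  ],
)

```text
t: 19.42
ee_pos: [698.3, 18.3, 221.5]
orientation: [-1.438, -2.793, 0.001]
ft_force: [-2.0, -0.3, 3.5]
width: 47.8
```

Request:
jog_arm(
  steps=[
    [[0,0,0,0,0,0,-0.6],[0,0,0,0,0,0,-0.6],[0,0,0,0,0,0,-0.6],[0,0,0,0,0,0,-0.6],[0,0,-0.01,0,0,0,-0.6],[0,0,-0.02,0,0,0,-0.6],[0,0,-0.025,0,0,0,-0.6],[0,0,-0.025,0,0,0,-0.6],[0,0,0,0,0,0,-0.6],[0,0,0,0,0,0,-0.6]],
  ],
)

```text
t: 20.25
ee_pos: [699.0, 18.5, 303.6]
orientation: [1.436, 2.79, 0.003]
ft_force: [-0.2, -0.4, 0.1]
width: 70.1
```

```bash
python3 -c "
from h import *
plan(530.5,-32.6,100,26.2)
snap('side','s8',(290,180,420,310),5)
"
```

```text
t 20.25 tip [699.8  18.5 121.6] jaw 35.52 tilt [4.1 0. ] q6 -0.61 w 70.1 F [-0.2 -0.4  0.1]
tool shift now (mm) [  56.36 -166.95   20.94]  turn about tool z (deg) 9.32 norm 177
tool shift after turn [  28.61 -173.87   20.99]
```

View pics/s8.png

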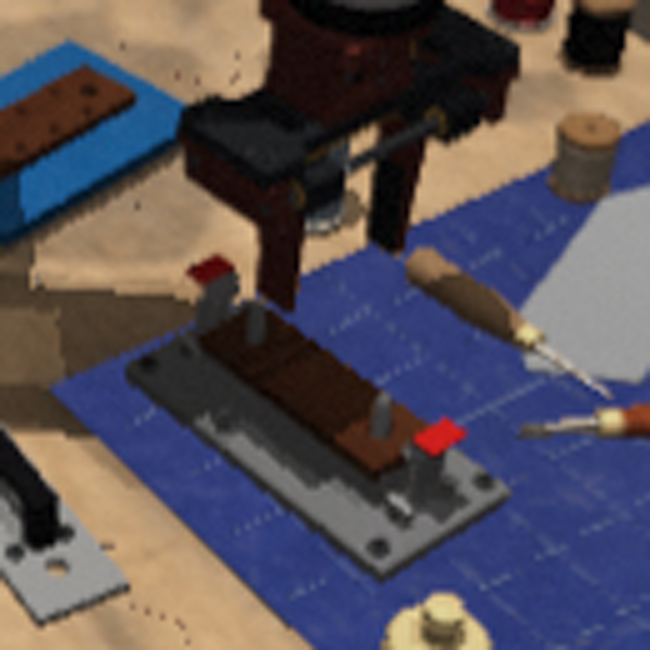

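Request:
jog_arm(
  steps=[
    [[0,0,0,0,0,4.65,-0.6],[0,0,0,0,0,4.67,-0.6],[0.0025,-0.015,0.001,0,0,0,-0.6],[0.0047,-0.029,0.004,0,0,0,-0.6],[0.0047,-0.029,0.004,0,0,0,-0.6],[0.0047,-0.029,0.004,0,0,0,-0.6],[0.0047,-0.029,0.004,0,0,0,-0.6],[0.0047,-0.029,0.004,0,0,0,-0.6],[0.0025,-0.014,0,0,0,0,-0.6],[0,0,0,0,0,0,-0.6],[0,0,0,0,0,0,-0.6],[0,0,0,0,0,0,-0.6],[0,0,0,0,0,0,-0.6]],
  ],
)

```text
t: 21.38
ee_pos: [530.9, -32.5, 280.1]
orientation: [1.659, 2.667, 0.001]
ft_force: [0.1, -0.3, -0.5]
width: 69.9
```

```bash
python3 -c "
from h import *
plan(530.5,-32.6,16,26.2)
"
```

```text
t 21.38 tip [531.1 -32.5  98.1] jaw 26.22 tilt [ 1. -0.] q6 -0.54 w 69.9 F [ 0.1 -0.3 -0.5]
tool shift now (mm) [ 0.15 -0.48 82.12]  turn about tool z (deg) 0.02 norm 82
tool shift after turn [ 0.15 -0.48 82.12]
```

Request:
jog_arm(
  steps=[
    [[0,-0.0005,0.01,0,0,0,-0.6],[0,0,0.02,0,0,0,-0.6],[0,0,0.02,0,0,0,-0.6],[0,0,0.02,0,0,0,-0.6],[0,0,0.01,0,0,0,-0.6],[0,0,0.002,0,0,0,-0.6],[0,0,0,0,0,0,-0.6],[0,0,0,0,0,0,-0.6],[0,0,0,0,0,0,-0.6]],
  ],
)

```text
t: 22.13
ee_pos: [529.8, -33.0, 199.0]
orientation: [1.659, 2.666, 0.001]
ft_force: [-0.1, -0.9, -0.1]
width: 70.3
```

```bash
python3 -c "
from h import *
plan(530.5,-32.6,16,26.2)
snap('side','s9',(230,220,350,340),5)
"
```

```text
t 22.13 tip [530.1 -33.   17. ] jaw 26.2 tilt [ 1.7 -0.1] q6 -0.54 w 70.3 F [-0.1 -0.9 -0.1]
tool shift now (mm) [0.04 0.77 1.05]  turn about tool z (deg) -0.0 norm 1
tool shift after turn [0.04 0.77 1.05]
```

View pics/s9.png

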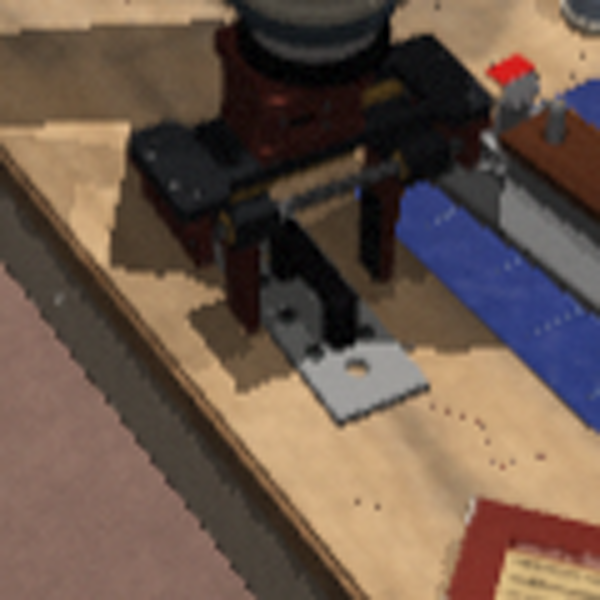

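Request:
jog_arm(
  steps=[
    [[0,0.0007,0.001,0,0,0,-0.6],[0,0,0,0,0,0,1],[0,0,0,0,0,0,1],[0,0,0,0,0,0,1],[0,0,0,0,0,0,1],[0,0,0,0,0,0,1],[0,0,0,0,0,0,1],[0,0,0,0,0,0,1],[0,0,0,0,0,0,1],[0,0,0,0,0,0,1],[0,0,0,0,0,0,1],[0,0,0,0,0,0,1]],
  ],
)

```text
t: 23.18
ee_pos: [530.0, -32.7, 197.2]
orientation: [1.66, 2.667, 0.0]
ft_force: [1.6, 0.6, -0.7]
width: 15.3
```

```bash
python3 -c "
from h import *
plan(698.1,18.4,150,35.5)
"
```

```text
t 23.18 tip [530.1 -32.7  15.2] jaw 26.2 tilt [ 0.3 -0. ] q6 -0.54 w 15.3 F [ 1.6  0.6 -0.7]
tool shift now (mm) [ -28.39  173.38 -134.74]  turn about tool z (deg) -9.3 norm 221
tool shift after turn [ -56.04  166.51 -134.74]
```

Request:
jog_arm(
  steps=[
    [[0,0,-0.005,0,0,0,1],[0,0,-0.01,0,0,0,1],[0,0,-0.02,0,0,0,1],[0,0,-0.025,0,0,0,1],[0,0,-0.025,0,0,0,1],[0,0,-0.02,0,0,0,1],[0,0,-0.005,0,0,0,1],[-0.0025,0.015,0,0,0,0,1],[-0.0045,0.0275,0,0,0,0,1],[-0.0045,0.0275,0,0,0,0,1],[-0.0045,0.0275,0,0,0,0,1],[-0.0045,0.0275,0,0,0,0,1],[-0.0045,0.0275,0,0,0,0,1],[-0.003,0.02,0,0,0,-3,1],[0,0,0,0,0,-3.3,1],[0,0,0,0,0,-3,1],[0,0,0,0,0,0,1],[0,0,0,0,0,0,1],[0,0,0,0,0,0,1],[0,0,0,0,0,0,1]],
  ],
)

```text
t: 24.85
ee_pos: [696.8, 18.3, 307.0]
orientation: [-1.44, -2.792, 0.0]
ft_force: [-0.6, -0.3, -2.6]
width: 15.6
```

```bash
python3 -c "
from h import *
plan(698.1,18.4,100,35.5)
snap('side','s10',(290,160,420,290),5)
"
```

```text
t 24.85 tip [696.7  18.3 125. ] jaw 35.43 tilt [-0.5 -0. ] q6 -0.61 w 15.6 F [-0.6 -0.3 -2.6]
tool shift now (mm) [-0.66  1.18 25.01]  turn about tool z (deg) -0.07 norm 25
tool shift after turn [-0.66  1.18 25.01]
```

View pics/s10.png

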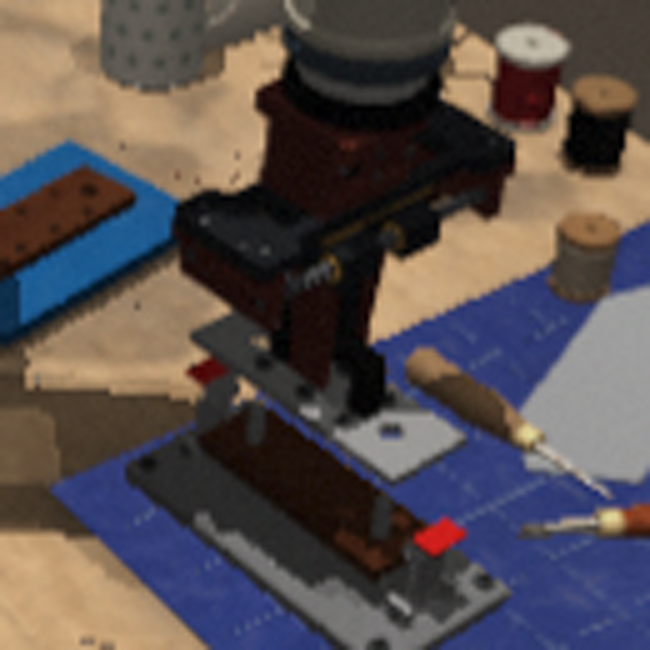

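Request:
jog_arm(
  steps=[
    [[-0.0006,0.0012,0.01,0,0,0,1],[0,0,0.015,0,0,0,1],[0,0,0.006,0,0,0,1],[0,0,0.002,0,0,0,1],[0,0,0.002,0,0,0,1],[0,0,0.002,0,0,0,1],[0,0,0.002,0,0,0,1],[0,0,0,0,0,0,1],[0,0,0,0,0,0,1]],
  ],
)

```text
t: 25.65
ee_pos: [698.5, 18.6, 268.4]
orientation: [1.438, 2.793, 0.0]
ft_force: [0.4, -0.1, -1.2]
width: 15.8
```

```bash
python3 -c "
from h import *
plan(698.1,18.4,76,35.5)
"
```

```text
t 25.65 tip [698.5  18.6  86.4] jaw 35.5 tilt [ 0.3 -0. ] q6 -0.61 w 15.8 F [ 0.4 -0.1 -1.2]
tool shift now (mm) [ 0.06 -0.39 10.36]  turn about tool z (deg) -0.0 norm 10
tool shift after turn [ 0.06 -0.39 10.36]
```

Request:
jog_arm(
  steps=[
    [[0,-0.0002,0.002,0,0,0,1],[0,0,0.002,0,0,0,1],[0,0,0.002,0,0,0,1],[0,0,0.001,0,0,0,1],[0,0,0,0,0,0,1],[0,0,0,0,0,0,1]],
  ],
)

```text
t: 26.15
ee_pos: [698.2, 18.5, 261.0]
orientation: [-1.439, -2.793, 0.0]
ft_force: [0.1, -0.7, -1.5]
width: 15.9
```

```bash
python3 -c "
from h import *
plan(698.1,18.4,76,35.5)
snap('side','s11',(290,160,420,290),5)
"
```

```text
t 26.15 tip [698.2  18.5  79. ] jaw 35.49 tilt [-0.2  0. ] q6 -0.61 w 15.9 F [ 0.1 -0.7 -1.5]
tool shift now (mm) [ 0.   -0.11  3.04]  turn about tool z (deg) -0.01 norm 3
tool shift after turn [ 0.   -0.11  3.04]
```

View pics/s11.png

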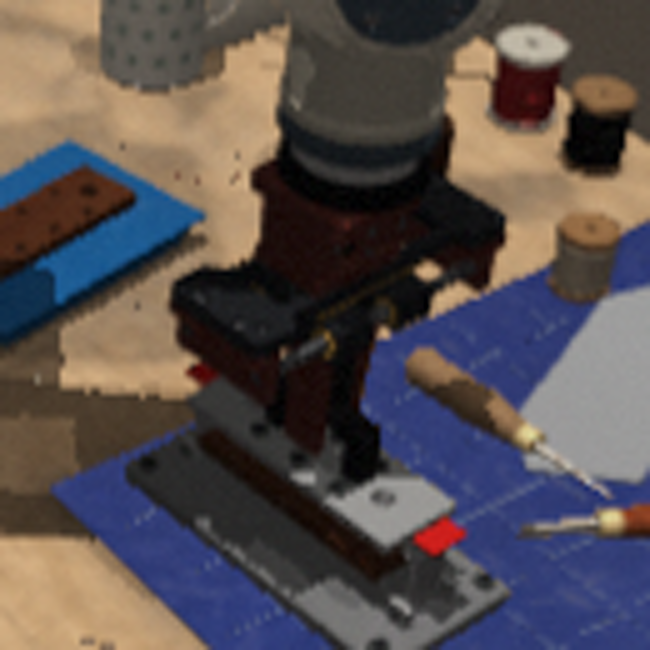

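Request:
jog_arm(
  steps=[
    [[0,0,0.001,0,0,0,1],[0,0,0.001,0,0,0,1],[0,0,0.001,0,0,0,1],[0,0,0.001,0,0,0,1],[0,0,0,0,0,0,1]],
  ],
)

```text
t: 26.62
ee_pos: [698.5, 18.5, 257.6]
orientation: [1.438, 2.792, 0.001]
ft_force: [-0.1, 0.1, 0.3]
width: 16.0
```

Request:
jog_arm(
  steps=[
    [[0,0,0.001,0,0,0,1],[0,0,0.001,0,0,0,1],[0,0,0.001,0,0,0,1],[0,0,0,0,0,0,1]],
  ],
)

```text
t: 26.95
ee_pos: [698.6, 18.5, 254.7]
orientation: [1.438, 2.792, 0.001]
ft_force: [1.0, 0.7, 4.3]
width: 15.7
```

Request:
jog_arm(
  steps=[
    [[0,0,0.001,0,0,0,1],[0,0,0.001,0,0,0,1],[0,0,0.001,0,0,0,1],[0,0,0,0,0,0,1]],
  ],
)

```text
t: 27.28
ee_pos: [698.6, 18.6, 251.8]
orientation: [1.438, 2.792, 0.001]
ft_force: [-0.7, 1.4, 4.5]
width: 16.1
```

Request:
jog_arm(
  steps=[
    [[0,0,0.001,0,0,0,1],[0,0,0.001,0,0,0,1],[0,0,0.001,0,0,0,1],[0,0,0,0,0,0,1]],
  ],
)

```text
t: 27.62
ee_pos: [697.8, 18.6, 247.3]
orientation: [-1.438, -2.792, 0.001]
ft_force: [-0.1, 3.2, -2.9]
width: 15.6
```

Request:
jog_arm(
  steps=[
    [[0,0,0.001,0,0,0,1],[0,0,0.001,0,0,0,1],[0,0,0.001,0,0,0,1],[0,0,0,0,0,0,1]],
  ],
)

```text
t: 27.95
ee_pos: [697.9, 18.5, 244.7]
orientation: [-1.438, -2.792, 0.001]
ft_force: [-1.4, 3.2, -1.5]
width: 15.8
```

```bash
python3 -c "
from h import *
plan(698.1,18.4,61,35.5)
snap('side','s12',(290,160,420,290),5)
"
```

```text
t 27.95 tip [697.7  18.5  62.7] jaw 35.49 tilt [-1.3  0.2] q6 -0.61 w 15.8 F [-1.4  3.2 -1.5]
tool shift now (mm) [-0.21  0.09  1.7 ]  turn about tool z (deg) -0.01 norm 2
tool shift after turn [-0.21  0.09  1.7 ]
```

View pics/s12.png

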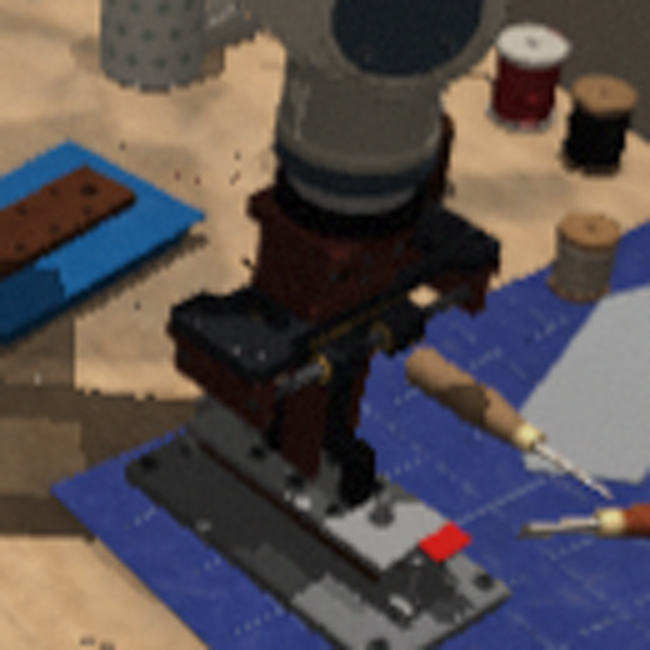

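Request:
jog_arm(
  steps=[
    [[-0.0002,0.0003,0.0008,0,0,0,1],[0,0,0.0008,0,0,0,1],[0,0,0.0005,0,0,0,1],[0,0,0,0,0,0,1],[0,0,0,0,0,0,1]],
  ],
)

```text
t: 28.42
ee_pos: [698.6, 18.2, 243.6]
orientation: [1.439, 2.793, -0.0]
ft_force: [-3.6, 0.7, 5.4]
width: 15.8
```

Request:
jog_arm(
  steps=[
    [[0,0,0.0005,0,0,0,1],[0,0,0,0,0,0,1],[0,0,0,0,0,0,1]],
  ],
)

```text
t: 28.67
ee_pos: [698.6, 18.2, 243.6]
orientation: [1.438, 2.793, -0.0]
ft_force: [-4.8, 0.8, 9.1]
width: 15.6
```

Request:
jog_arm(
  steps=[
    [[0,0,0,0,0,0,-0.5],[0,0,0,0,0,0,-0.5],[0,0,0,0,0,0,-0.5],[0,0,0,0,0,0,-0.5],[0,0,0,0,0,0,-0.5],[0,0,0,0,0,0,-0.5],[0,0,-0.01,0,0,0,-0.5],[0,0,-0.02,0,0,0,-0.5],[0,0,-0.03,0,0,0,-0.5],[0,0,-0.03,0,0,0,-0.5],[0.01,-0.035,-0.03,0,0,0,-0.5],[0.01,-0.035,-0.02,0,0,0,-0.5],[0.01,-0.035,-0.02,0,0,0,-0.5],[0.01,-0.035,-0.02,0,0,0,-0.5],[0.01,-0.035,0,0,0,0,-0.5],[0.01,-0.03,0,0,0,0,-0.5],[0,0,0,0,0,0,-0.5]],
  ],
)

```text
t: 30.08
ee_pos: [496.0, -51.2, 419.7]
orientation: [-1.439, -2.79, 0.002]
ft_force: [-0.1, 0.6, -1.3]
width: 66.3
```

```bash
python3 -c "
from h import *
plan(698.1,18.4,61,35.5)
snap('side','s13',(290,190,420,310),5)
snap('top','t13',(230,90,430,240),4)
"
```

```text
t 30.08 tip [495.5 -51.2 237.8] jaw 35.43 tilt [-2.6 -0.3] q6 -0.74 w 66.3 F [-0.1  0.6 -1.3]
tool shift now (mm) [-60.73 205.44 176.21]  turn about tool z (deg) -0.07 norm 277
tool shift after turn [-60.99 205.36 176.21]
```

View pics/s13.png

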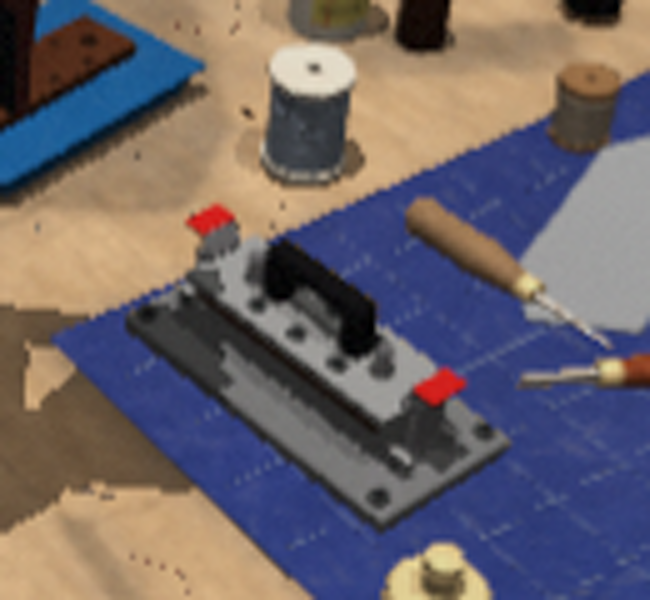

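View pics/t13.png

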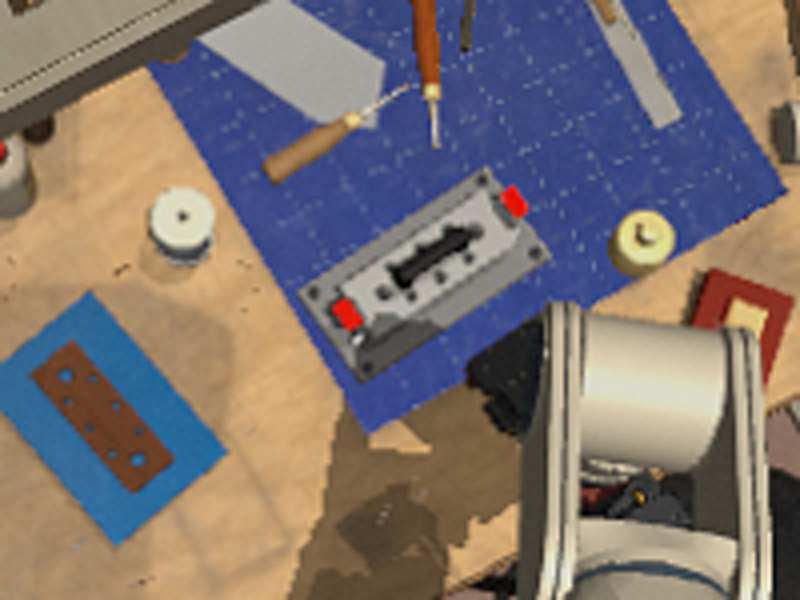

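Run:
```python
from fit import *
for n,new in(("side","s13"),("top","t13")):
    a=np.load(f"pics/{n}_rgb.npy"); b=np.load(f"pics/{new}.npy")[...,::-1]
    for nm,im in(("start",a),("now",b)):
        x0,y0=(300,215) if n=="side" else (300,125)
        c=im[y0:y0+85,x0:x0+100].astype(int); m=((c[...,0]>110)&(c[...,1]<60)&(c[...,2]<60)).astype(np.uint8)
        k,l,s,ce=cv2.connectedComponentsWithStats(m)
        print(n,nm,[(ce[i].round(2)+[x0,y0],s[i,4]) for i in range(1,k) if s[i,4]>5])
ims={"side":np.ascontiguousarray(np.load("pics/s13.npy")[...,::-1]),"top":np.ascontiguousarray(np.load("pics/t13.npy")[...,::-1])}
BASE=box(-102,102,-50,50,-43,-31,"j")+box(-68,68,-17,17,-31,-9,"r")+box(-68,68,-24,24,-9,0,"b")
for z in(40,43,46,49,52):
    q=fit(TEMPL,(698,18.3,2.19),z,ims,85); print(z,q.x.round(2),q.fun.round(2))
```

```text
side start [(array([331.69, 233.62]), np.int32(29)), (array([377.18, 266.95]), np.int32(44))]
side now [(array([331.59, 233.56]), np.int32(27)), (array([377.38, 267.08]), np.int32(39))]
top start [(array([358.08, 140.19]), np.int32(26)), (array([316.21, 168.09]), np.int32(34))]
top now [(array([358.11, 140.21]), np.int32(28)), (array([316.35, 168.16]), np.int32(37))]
40 [697.89  19.13   2.2 ] 147.8
43 [697.68  18.4    2.19] 146.3
46 [697.1   17.41   2.19] 145.47
49 [696.4   16.86   2.18] 147.87
52 [696.16  16.34   2.18] 150.35
```

Both clips are back at their starting pixels. The template fits best at z = 46 mm, its seated height, and the arm is clear. I'm handing in.

```bash
python3 -c "
from workcell import ctrl
print(ctrl.close_job())"
```

```text
the job is handed in; nothing more can be done
None
```

The changeover is done and handed in at about 30 s of the 72 s allowed; close_job reports no verdict, so these are my own checks.

**What I did**
- **Drilled board:** I lifted it off the pins and laid it flat near the middle of the blue stand. I re-gripped it higher on the jig first, because my first grip left the fingertips below its underside.
- **New board:** I threaded the brown walnut board, not the orange look-alike, over both pins. I corrected by up to 0.5 mm using the side force, and it touched down on the rail at about 3.5 N.
- **Template:** I pressed it down by its handle. The upward force rose to about 4.5 N (6–7 N allowing for the template's weight), dropped as it passed the clips, and it seated at about 9 N.

**Last checks**
- **Clips:** the red tabs are within 0.2 px of their starting positions in both pictures, so both clips have sprung back.
- **Template:** it fits best at z = 46 mm, the seated height. The fit puts its middle within about 0.6 mm of the fitted jig centre and in line with the jig.
- **Bystanders:** the brass weight, spool and needle tin look unmoved. The tape roll was outside the last pictures; the arm never went near it.

**What disagreed**
- **Stand size:** the blue stand looked about 130 x 186 mm in the pictures, not 144 x 198 mm. I placed the drilled board by the visible middle, well inside the tolerance.
- **Jig position:** the pins felt about 0.8 mm across from where the vision fit put the jig.

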